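Hook a paint shelf into the slotted rack and lock it

TASK

Pick up the loose plywood paint shelf and hang it on the upper row of slots of the red slotted rack: work its two steel tabs through the pair of slots until its back meets the plate, then push it straight down until it is fully home and the red catch has sprung out over its lip, and let go. The slotted plate is not where its frame suggests, so feel for the slots and do not force the shelf (keep well below 35 N); leave the other things on the bench where they are.

Things in the scene. Friction and masses are not known exactly. Their poses are not given: they have to be found in the camera images.
- shelf_grip (a point): Loose empty two-bay plywood paint shelf, about 0.25 kg, 120 mm wide (y), 60 deep (x), upright on the bench. Point inside its upright centre divider, the place to grip: 10 mm thick along y, from 26 mm behind to 25 mm ahead of the point along x; divider top 15 mm above it, shelf underside 55 mm below. Axes turn with the shelf: +x to its back (tab side), z up.
- shelf_tabs (a point): Point on the rear face of the shelf's back, midway between the two steel tabs, at their necks' underside: 30 mm in +x from and 13 mm below shelf_grip, same axes. Tabs at y = -40 and +40 mm, 8 mm wide. Each: a neck 6 mm high (0 to 6 mm above the point) reaching 10 mm out in +x, with a tongue 4 mm thick at its end turned down to 12 mm below the point; gap from rear face to tongue 6 mm.
- shelf: The paint shelf itself; origin on the underside, middle of the rear face (30 mm in +x from and 55 mm below shelf_grip), same axes. Its back is 60 mm high, 5 mm thick; at its bottom middle is a window 28 mm wide above a 5 mm high lip, for the rack's red catch. Floor 5 mm thick, front lip 15 mm high.
- rack_face (a point): Point on the front face of the fixed rack's slotted plate, on the frame's centre line, nominally at the bottom edges of the upper slots (157 mm above the bench). +x into the plate (shelves hang on the -x side), y along it, z up. Two upper slots at nominal y = -40 and +40 mm, each 11 mm wide, 28 mm high (0 to 28 mm above the point). Plate 4 mm thick, open behind, top 198 mm above the bench.
- rack_hung (a point): On the rack, same axes as rack_face, 30 mm in front of it (-x) and 13 mm above it: where shelf_grip comes when the shelf hangs home, but for the plate's offset. To pass the tabs through the slots, shelf_grip must be 12-22 mm above that (aim for 17) and the tabs within about 1.4 mm of the slots sideways. Tabs that miss butt on the plate with shelf_grip at x = -10 mm here.
- rack: The fixed rack with all it carries: red posts and top bar (top 212 mm), origin on the bench 157 mm below rack_face, same axes. Its aluminium plate with slots, catch and a lower shelf of paint jars (top 90 mm above bench) is bolted on up to 12 mm to either side along y and up to 2 mm high or low, differently each time and not shown by these poses; it does not shift under the forces of this work.
- catch (a joint): Red sprung catch in the middle of the plate below the upper slots: 0 = sprung out, 4 mm proud of the plate; up to 0.007 m as it is pushed in. A ramp on its top: the lip of a shelf coming down pushes it in, which takes roughly 5 to 15 N of downward push over the last 15 mm; some further push goes into the stop; when the shelf is home it springs out to 0 over the lip and locks it.
- jar_blue: bystander: glass jar with blue cap, 42 mm across, 58 mm tall; origin under its centre
- jar_red: bystander: white jar with red cap, 44 mm across, 58 mm tall; origin under its centre
- thinner: bystander: white bottle, 48 mm across, 120 mm tall; origin under its centre
- pliers: bystander: black-handled pliers lying flat, 175 mm long; origin at the middle
- stick: bystander: wooden craft stick lying flat, 110 x 17 x 5 mm; origin under its centre
- brush: bystander: brush lying flat, 160 mm long
- magnifier: bystander: magnifying glass lying flat, 175 mm long; origin under the lens centre
There are look-alikes about, which are no part of the job. Leave any black or purple look-alike of the shelf alone.

How it is judged (in metres and radians):
On the way:
1. both tabs are through the upper slots, the shelf's back within 3.5 mm of the plate, before it is pushed down (x of shelf_grip in the frame of rack_face between -0.0335 and -0.026 m and z of shelf_grip in the frame of rack_face between 0.0225 and 0.0375 m and y of shelf_grip in the frame of rack_face between -0.017 and 0.017 m), for 0.1 s.
At the end, for the whole second after the job is handed in: The shelf hangs still and upright (within 0.1 rad) in the upper slots, tabs on the slot bottoms (within 4.5 mm of the nominal height), back within 4.5 mm of the plate, within 17 mm of the frame's centre line, and the catch out to within 1.2 mm over its lip; released (x of shelf_grip in the frame of rack_face between -0.0345 and -0.026 m and z of shelf_grip in the frame of rack_face between 0.0085 and 0.0172 m and y of shelf_grip in the frame of rack_face between -0.017 and 0.017 m and angle between shelf's own z axis and vertical below 0.1 rad and value of joint catch below 0.0012 m and linear speed of shelf below 0.01 m/s); the robot touches nothing.
It fails at once if the shelf is forced against the rack with more than 35 N (contact force between shelf and rack above 35 N).
It fails at once if the robot itself pushes on the rack with more than 25 N (contact force between the arm and rack above 25 N).
It fails at once if a bystander is moved by more than 30 mm (distance of any of jar_blue, jar_red, thinner, pliers, stick, brush, magnifier from where it was at the start of the episode above 0.03 m).
It also fails if it takes over 72 s, if anything falls off the work surface, if the arm or the gripper's body presses on something with over 40 N, if the wrist force passes 120 N, or if a joint passes its speed limit or range.

ROBOT

A 6-joint arm with a two-finger parallel gripper is mounted at the origin on the work surface. World frame = base frame: x ahead of the robot, y to its left, z up, the work surface at z = 0. Lengths are in mm, angles in rad, forces in N, time in s.
With the tool pointing down it reaches from about 275 to 750 mm from the base axis. Payload 10.2 kg.
Tool frame: the origin (TCP) lies between the finger pads; the fingertips stand 8 mm ahead of it and the grasp point (between the pads) lies 11 mm behind it; z points along the fingers, x is the direction in which the jaws open and shut, and the axes are right-handed (so a half turn about z gives the same grasp; the last joint's range is limited). The gripper opens to 85 mm and grips with 20 to 120 N. Pads are 22 mm wide; open, the fingers measure 114 mm over their backs; the gripper's body (76 mm by 85 mm) begins 54 mm behind the grasp point. The pads swing forward as they close: fully open they stand 13 mm farther back than shut.
Start: joints at [-1.482, 0.313, 1.498, -0, 1.331, -0.223], TCP at [161.043, -499.696, 239.294] pointing down, gripper open.
Joint ranges: [-2.94, 2.94], [-0.97, 2.17], [0.19, 2.56], [-1.23, 4.37], [0.02, 3.11], [-2.88, 2.88]. Speed limits (rad/s): [2.39, 2.39, 3.01, 3.14, 3.14, 3.14].

INTERFACE

Orientations are given as a unit quaternion [w, x, y, z].
In Python, from rig import sense, eyes, ctrl gives the robot as it stands.
- The arm moves only by the tool move_arm, never from a script. Its argument "rows" is a list that holds one entry, the list of rows, each a list of 5 numbers: the shift along the tool's x, y, z in mm, then the turn about the tool's z in units of 6 degrees (1.0 is 6 degrees), then the gripper command: -1 is shut, 1 is fully open, values between are in proportion. In form: [[[dx, dy, dz, roll, jaw], ...]]. A call has 1 to 12 rows; each row is the pose to reach, as a shift and turn from the pose measured when the call began, along the tool's axes at that moment; what a row does not reach only later rows make up. A row lasts 1/8 s, in which the tool goes at most 62.5 mm and 10.7 degrees, less where a joint would pass 70% of its speed; a pose out of reach is approached as far as the arm can. A call with a gripper value outside its range is refused whole. The fingers move at their own pace and stop on an object; "squeeze" is the grip in N (left out, the last holds). Time passes only in rows, so rows that repeat a pose let the fingers close. It gives the time, the measured TCP pose, the force and the opening at its end, in the units of the state.
- sense(): the state, without advancing time (a new reading comes with each control period).
- eyes.capture(name): name is "side" or "top" or "wrist"; returns a dict with "color" (400x640x3 uint8, blue, green, red), "vertical_fov" (degrees; the focal length in pixels is half the picture's height over the tangent of half this angle, whatever the lens; pixels are square), "cx", "cy" (the principal point, pixels), "xyz" and "attitude" of the camera in the world. Camera axes: x right, y down, z forward; pixel columns grow to the right and rows downward; lengths in mm; the calibration is good to about 2 mm. The wrist camera is an equidistant fisheye: a pixel r from the principal point sees the ray r / f radians off the axis. A picture is of the moment at which its call begins. There is no depth.
- ctrl.finish_job(): hands the job in, once; it reports no verdict.
The state is a dict: "time_s": time; "joints": joint angles; "dq": joint speeds; "tau": joint torques, N m; "eef_pos": TCP position; "ee_rot": TCP orientation; "force": force on the tool from outside, world axes, zero at the start; "wrist_torque": the same for the moment, N m; "grip_width": opening from 0.0 (shut) to 1.0 (fully open).
Only numpy, scipy, OpenCV 4.12 (cv2) and the standard library are available. Lean on these libraries where they do the work, as an engineer would, in place of code of your own. Each camera call takes 0.05 s, during which the arm holds its last target. There are 200 camera calls.

## Working session

There is one attempt and no reset: what is moved stays moved. The work goes in short steps, Python scripts to look and compute and a tool call to move; the robot and the scene stay as the last step left them, time stands still between calls to the robot, and variables do not carry over. Pictures are saved under pics/ and viewed, about 8 in all and at most 12, crops included, and the job is handed in when it is done.

Besides the shell and the picture viewer there is one more tool, called after "Call:" as name(argument=value, ...), one argument or row to a line, values as JSON. move_arm: Moves the arm, as the interface text tells. Its arguments: {"type":"object","properties":{"rows":{"type":"array","items":{"type":"array","items":{"type":"array","items":{"type":"number"}}}},"squeeze":{"type":"number"}},"required":["rows"]}

```bash
mkdir -p pics; cat > h.py <<'E'
import numpy as np, cv2
from scipy.spatial.transform import Rotation as R
from rig import sense, eyes, ctrl
def rot(q): return R.from_quat([q[1],q[2],q[3],q[0]]).as_matrix()
def cap(n,save=None):
    c=eyes.capture(n)
    if save: cv2.imwrite('pics/'+save,c['color'])
    c['f']=c['color'].shape[0]/2/np.tan(np.radians(c['vertical_fov']/2)); return c
def ray(c,u,v):
    x,y=u-c['cx'],v-c['cy']
    if c.get('fish'):
        r=np.hypot(x,y);t=r/c['f'];d=np.array([x/r*np.sin(t),y/r*np.sin(t),np.cos(t)])
    else: d=np.array([x,y,c['f']])/c['f']
    a=np.array(c['attitude']); M=rot(a) if a.size==4 else a
    return np.array(c['xyz']),M@d
def onz(c,u,v,z):
    o,d=ray(c,u,v); return o+d*(z-o[2])/d[2]
def px(c,p):
    a=np.array(c['attitude']); M=rot(a) if a.size==4 else a
    q=M.T@(np.array(p)-c['xyz']); 
    if c.get('fish'):
        r=np.hypot(q[0],q[1]);t=np.arctan2(r,q[2]);return c['cx']+c['f']*t*q[0]/r,c['cy']+c['f']*t*q[1]/r
    return c['cx']+c['f']*q[0]/q[2],c['cy']+c['f']*q[1]/q[2]
E
python3 - <<'E'
from h import *
for n in ['top','side','wrist']:
    c=cap(n,n+'0.png'); print(n,c['xyz'],c['attitude'],c['f'],c['cx'],c['cy'])
s=sense(); print(s['eef_pos'],s['ee_rot'],s['force'],s['grip_width'],s['time_s'])
a=cv2.imread('pics/top0.png');b=cv2.imread('pics/side0.png')
E
```

```text
top [ 325.62037615  -19.385472   1824.77803278] [ 0.05529703 -0.70337975  0.70706994 -0.04744753] 478.887374288485 328.9096089379489 207.38490350372024
side [ 512.87402614 -706.78796607  802.12245735] [-0.39610646  0.9174654  -0.03570863  0.00904415] 365.35697249215036 316.8728090942981 198.09530140559667
wrist [ 226.28776171 -477.41038483  374.56939572] [ 0.11148679  0.80072176 -0.5829782  -0.08094306] 309.70691628693146 317.0497856303059 198.69065794041435
[ 161.01308607 -499.52064794  238.8759432 ] [-3.57108283e-04  8.08316768e-01 -5.88747638e-01 -3.06655880e-04] [ 0.49930584  0.3956676  -0.40865974] 1.0015312249704396 0.15
```

View pics/top0.png

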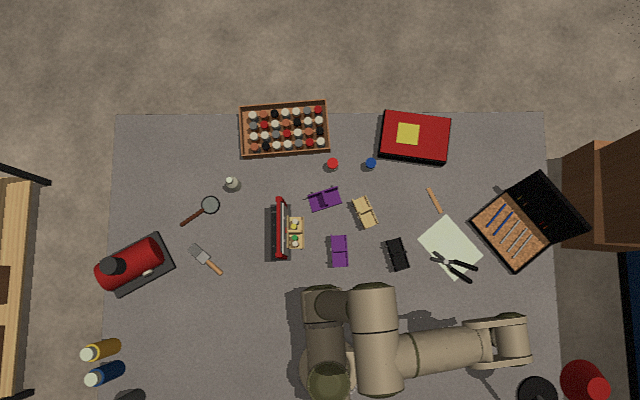

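View pics/side0.png

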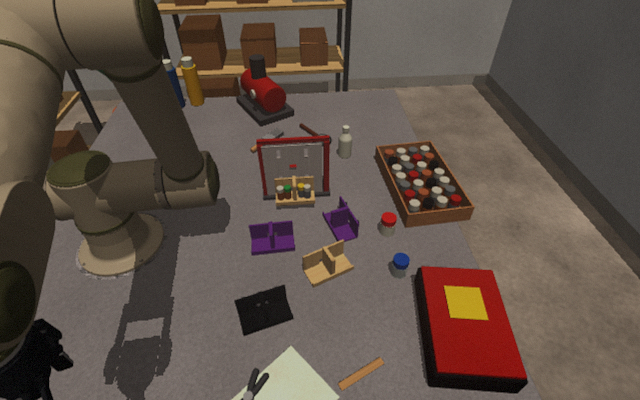

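Top: the plywood shelf is at (364,212). The look-alikes are purple (324,199), purple (338,250) and black (397,254), and only the tan loose one fits. The rack is at (285,230). I'll confirm this in an enlarged crop.

```bash
python3 - <<'E'
from h import *
a=cv2.imread('pics/top0.png');b=cv2.imread('pics/side0.png')
r=lambda i,x,y,w,h,k:cv2.resize(i[y:y+h,x:x+w],None,fx=k,fy=k,interpolation=cv2.INTER_CUBIC)
A=r(a,260,182,130,90,6)[:, :780]
cv2.imwrite('pics/cropA.png',A)
B=r(b,240,125,130,95,6); C=r(b,290,230,75,60,5)
cv2.imwrite('pics/cropB.png',r(b,240,125,125,165,3.6).clip(0,255))
E
```

```text
(no output)
```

View pics/cropA.png

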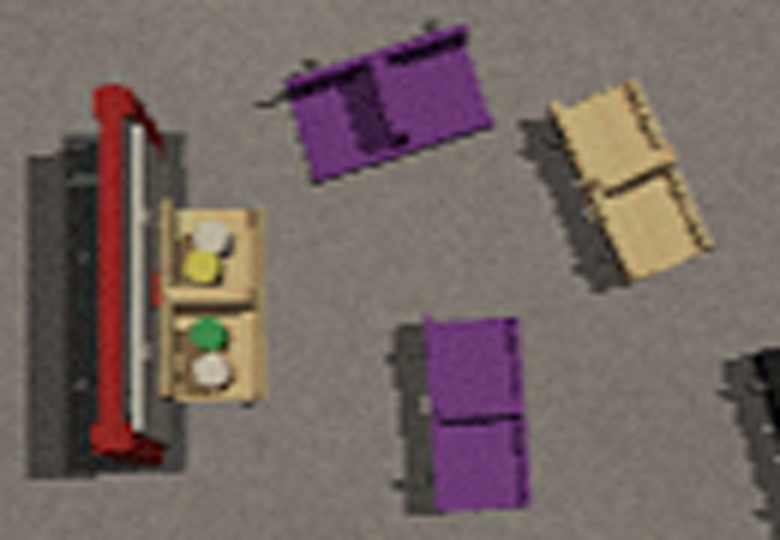

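View pics/cropB.png

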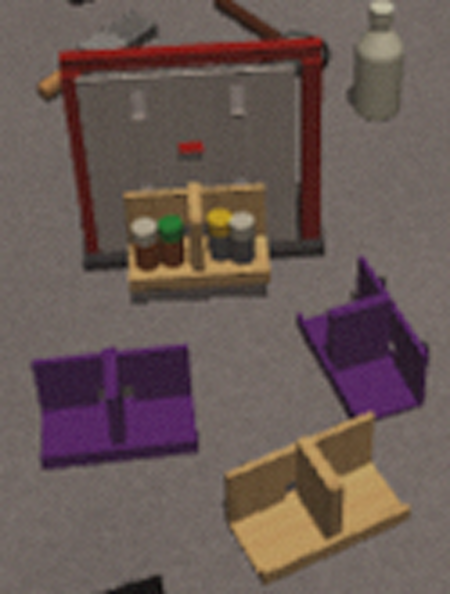

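The crops confirm the tan shelf: its back faces +y and is the far side in the side view. The rack plate faces -y, and both upper slots are visible in the side view at roughly (278,154) and (306,153). Next come rough numbers, then a close look with the wrist camera.

```bash
python3 - <<'E'
from h import *
c=cap('top');s=cap('side')
print('shelf',onz(c,365.3,212,10), 'backends z60',onz(c,260+552/6,182+105/6,60),onz(c,260+600/6,182+283/6,60))
print('rackbar top',onz(c,260+112/6,182+90/6,212),onz(c,260+112/6,182+450/6,212))
for u,v in [(138,105),(237,100)]: print('slot',onz(s,240+u/3.6,125+v/3.6,171))
for u,v in [(62,62),(322,48)]: print('bar front lower',onz(s,240+u/3.6,125+v/3.6,200))
for u,v in [(85,268),(323,253)]: print('foot',onz(s,240+u/3.6,125+v/3.6,0))
g=onz(s,240+320/3.6,125+462/3.6,70);print('divider mid top',g, onz(s,240+300/3.6,125+440/3.6,70),onz(s,240+335/3.6,125+490/3.6,70))
w=cap('wrist');M=rot(w['attitude']);st=sense();T=rot(st['ee_rot'])
print('cam in tool',T.T@(np.array(w['xyz'])-st['eef_pos']),'\n',T.T@M,'\ntool\n',T)
E
```

```text
shelf [ 572.81692741 -138.76706231   10.        ] backends z60 [613.37484209 -86.6133655   60.        ] [ 502.07084813 -114.91193297   60.        ]
rackbar top [598.82032009 169.67040027 212.        ] [394.58299002 167.46021083 212.        ]
slot [456.56200848 155.41921919 171.        ]
slot [536.18053454 155.10479821 171.        ]
bar front lower [398.29383654 178.8266228  200.        ]
bar front lower [607.04328635 179.77885032 200.        ]
foot [395.2842914  150.48521633   0.        ]
foot [607.60640517 151.95694002   0.        ]
divider mid top [ 576.17625065 -136.43663716   70.        ] [ 563.92444474 -115.74629977   70.        ] [ 584.09276695 -161.2767037    70.        ]
cam in tool [  -1.13058273  -68.91173163 -135.68193056] 
 [[ 9.99999008e-01  3.35872708e-05  1.40789847e-03]
 [-4.16888975e-04  9.61969109e-01  2.73157939e-01]
 [-1.34518021e-03 -2.73158255e-01  9.61968169e-01]] 
tool
 [[ 3.06773085e-01 -9.51782682e-01 -1.08553326e-05]
 [-9.51782588e-01 -3.06773060e-01  4.41513697e-04]
 [-4.23555214e-04 -1.25112602e-04 -9.99999902e-01]]
```

Call:
move_arm(
  rows=[
    [[-20,-46,0,-1.5,1],[-40,-92,0,-3,1],[-60,-138,0,-4.5,1],[-80,-184,0,-6,1],[-100,-230,0,-7.5,1],[-120,-276,0,-9,1],[-140,-322,0,-10.5,1],[-160,-368,0,-12,1],[-180,-414,0,-13.5,1],[-200,-460,0,-15,1],[-218,-504,0,-16,1],[-218,-504,0,-16,1]],
  ],
)

```text
time_s: 1.8
eef_pos: [575.2, -135.4, 238.6]
ee_rot: [-0.001, 0.978, 0.209, -0.0]
force: [0.2, -1.3, -0.0]
grip_width: 0.998
```

```bash
python3 - <<'E'
from h import *
w=cap('wrist','w1.png'); st=sense(); print(st['eef_pos'],rot(st['ee_rot']),st['time_s'],st['force'])
E
```

```text
[ 574.21548417 -136.69663211  238.71811761] [[ 9.13888853e-01  4.05963723e-01 -7.87910749e-04]
 [ 4.05964187e-01 -9.13888816e-01  5.57669667e-04]
 [-4.93669167e-04 -8.29511639e-04 -9.99999534e-01]] 1.85 [-0.78848778  0.44419533  0.17477276]
```

View pics/w1.png

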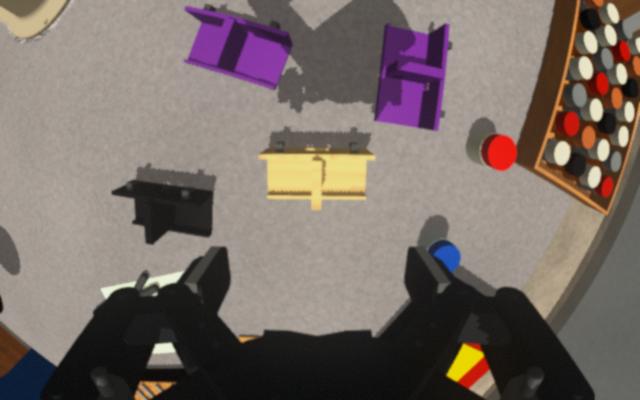

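The wrist view shows the tan shelf: back top edge from (259,154) to (375,154), divider top from about (318,157) to (316,209), tabs near (279,147) and (354,147).

```bash
python3 - <<'E'
from h import *
w=cap('wrist','w2.png');w['fish']=1
im=w['color'];hsv=cv2.cvtColor(im,cv2.COLOR_BGR2HSV)
m=cv2.inRange(hsv,(10,60,90),(30,255,255));m[:140]=0;m[225:]=0;m[:,:240]=0;m[:,400:]=0
m=cv2.morphologyEx(m,cv2.MORPH_OPEN,np.ones((3,3)))
for v in (150,153,156,160,170,180,190,195,198,201,204,207,210,212):
    x=np.nonzero(m[v])[0]; print(v,x.min() if len(x) else None,x.max() if len(x) else None,len(x))
cv2.imwrite('pics/w2c.png',cv2.resize(im[130:220,250:385],None,fx=5,fy=5,interpolation=cv2.INTER_CUBIC))
E
```

```text
150 265 370 88
153 260 375 116
156 259 376 118
160 268 368 101
170 268 367 100
180 268 367 100
190 269 366 98
195 268 367 100
198 269 367 99
201 312 323 12
204 312 323 12
207 312 323 12
210 None None 0
212 None None 0
```

View pics/w2c.png

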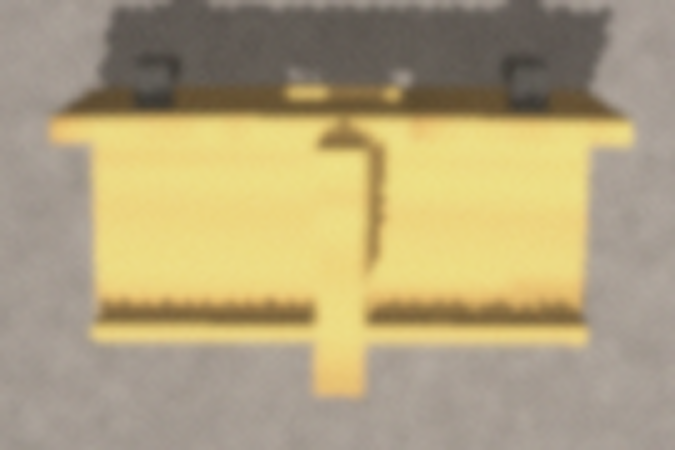

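```bash
python3 - <<'E'
from h import *
w=cap('wrist');w['fish']=1; st=sense();T=rot(st['ee_rot']);p0=np.array(st['eef_pos'])
f=lambda u,v,z: onz(w,250+u/5,130+v/5,z)
a,b=f(50,120,60),f(635,120,60); print('back ends',a,b,np.linalg.norm(a-b))
e=f(340,397,70);c=(a+b)/2; print('div front',e,'dist to back mid (56)',np.linalg.norm((e-c)[:2]))
d=(c-e)[:2];print('yaw div',np.degrees(np.arctan2(d[1],d[0])),'yaw back',np.degrees(np.arctan2(*(b-a)[[1,0]]))+90)
y=np.arctan2(*(b-a)[[1,0]])+np.pi/2;ux=np.array([np.cos(y),np.sin(y)])
for q,k in ((e[:2],26),(c[:2],-30)): print('grip',q+k*ux)
la,lb=f(95,342,15),f(588,342,15);print('front lip',la,lb,np.linalg.norm(la-lb),'grip',((la+lb)/2)[:2]+30*ux,np.degrees(np.arctan2(*(lb-la)[[1,0]]))+90)
g=np.array([*(e[:2]+26*ux),55]);print('tool shift',T.T@(g-p0))
E
```

```text
back ends [ 507.82707829 -135.27751695   60.        ] [618.38382753 -86.25957632  60.        ] 120.93615384493359
div front [ 585.56523307 -162.82286935   70.        ] dist to back mid (56) 56.69298226033085
yaw div 113.33865728056094 yaw back 113.91123271869292
grip [ 575.02689184 -139.05433207]
grip [ 575.26507741 -138.19378195]
front lip [ 532.67938866 -190.38203217   15.        ] [ 642.44691313 -141.7578607    15.        ] 120.05506852812107 grip [ 575.4035264  -138.64471112] 113.89210255811665
tool shift [  1.14179347   1.71788622 184.11190534]
```

Both estimates agree to within 1 mm and the sizes match. I'm descending so the grasp point is at z=55.

Call:
move_arm(
  rows=[
    [[1,1.5,50,0,1],[1,1.5,100,0,1],[1,1.5,150,0,0.4],[1,1.5,180,0,0],[1,1.5,194,0,0],[1,1.5,195,0,0],[1,1.5,195,0,-1],[1,1.5,195,0,-1],[1,1.5,195,0,-1],[1,1.5,195,0,-1],[1,1.5,195,0,-1]],
  ],
  squeeze=80,
)

```text
time_s: 3.32
eef_pos: [575.5, -139.3, 45.6]
ee_rot: [0.001, 0.979, 0.206, 0.001]
force: [-0.6, -0.5, 6.6]
grip_width: 0.106
```

```bash
python3 - <<'E'
from h import *
st=sense(); print(st)
E
```

```text
{'time_s': 3.325, 'joints': array([-4.35138913e-01,  6.66547427e-01,  1.49368507e+00, -7.08769577e-05,
        9.79492503e-01, -8.50541147e-01]), 'dq': array([ 0.00040697,  0.00026072, -0.00019177, -0.00113395, -0.00049993,
       -0.00124264]), 'tau': array([ 3.17537365e-01, -4.81898153e+01, -1.96337181e+01,  1.23067852e-01,
       -1.97727056e-01, -2.04422395e-02]), 'eef_pos': array([ 575.48337534, -139.28112708,   45.57255436]), 'ee_rot': array([5.83364666e-04, 9.78503060e-01, 2.06230186e-01, 7.29781824e-04]), 'force': array([-0.58028425, -0.54753765,  6.55187701]), 'wrist_torque': array([-0.01624264,  0.11366733, -0.04737659]), 'grip_width': 0.10617484515873077}
```

The grip is good: width about 9 mm, as expected. I'll lift, turn square to the rack and go to a standoff in front of it.

Call:
move_arm(
  rows=[
    [[0,0,-40,0,-1],[0,0,-90,0,-1],[0,-10,-130,0.3,-1],[3,-40,-145,0.8,-1],[6,-75,-145,1.3,-1],[9,-110,-145,1.9,-1],[11,-145,-145,2.4,-1],[14,-180,-145,3,-1],[16,-215,-145,3.6,-1],[18,-232,-145,3.97,-1],[18,-237,-145,3.97,-1],[18,-237,-145,3.97,-1]],
  ],
)

```text
time_s: 4.82
eef_pos: [496.1, 84.7, 190.3]
ee_rot: [0.001, 1.0, 0.0, 0.001]
force: [0.4, 0.0, -2.3]
grip_width: 0.103
```

```bash
python3 - <<'E'
from h import *
s=cap('side','s2.png'); w=cap('wrist','w3.png'); st=sense(); T=rot(st['ee_rot']);print(st['eef_pos'],np.degrees(np.arctan2(T[1,0],T[0,0])),T[:,2],st['time_s'],st['force'],st['grip_width'])
r=lambda i,x,y,w,h,k:cv2.resize(i[y:y+h,x:x+w],None,fx=k,fy=k,interpolation=cv2.INTER_CUBIC)
A=r(s['color'],240,115,115,110,5); B=cv2.resize(w['color'],None,fx=.35,fy=.35)
o=np.zeros((550,800,3),np.uint8);o[:,:575]=A;o[:140,575:799]=B;cv2.imwrite('pics/c2.png',o)
E
```

```text
[496.26623283  84.30863278 190.18624763] -0.03329959177496992 [ 1.64840068e-03 -9.95441513e-04 -9.99998146e-01] 4.925 [-0.53909698  0.43631226 -2.15247734] 0.09956851529493044
```

View pics/c2.png

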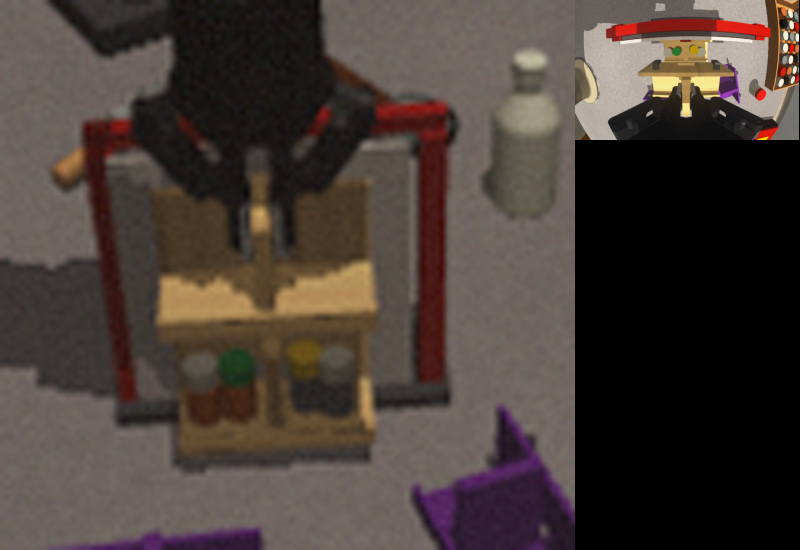

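The side view shows the held shelf centred in front of the plate, but the slots are now hidden. I'll take the slot, catch and lower-shelf positions from the first side picture, and use the held shelf (pose known) to correct the side camera's bias.

```bash
python3 - <<'E'
from h import *
s=cap('side'); i0=cv2.imread('pics/side0.png');i2=cv2.imread('pics/s2.png');st=sense();tx,ty,tz=st['eef_pos']
def ony(c,u,v,y):
    o,d=ray(c,u,v); return o+d*(y-o[1])/d[1]
# slots: brighter/different than plate
g=cv2.cvtColor(i0,cv2.COLOR_BGR2GRAY).astype(float)
sub=g[145:166,265:320]; med=np.median(sub)
for x0,x1 in ((270,286),(298,314)):
    p=g[147:162,x0:x1]-np.median(g[147:162,x0:x1]); p=np.where(p>12,p,0); yy,xx=np.mgrid[147:162,x0:x1]
    u,v=(p*xx).sum()/p.sum(),(p*yy).sum()/p.sum(); print('slot px',u,v,p.max(),ony(s,u,v,155),onz(s,u,v,171)[:2]); print(p.sum(0).astype(int),p.sum(1).astype(int))
h=cv2.cvtColor(i0,cv2.COLOR_BGR2HSV);m=cv2.inRange(h,(0,120,80),(8,255,255))[158:175,280:305]; M=cv2.moments(m,True); print('catch',280+M['m10']/M['m00'],158+M['m01']/M['m00'],ony(s,280+M['m10']/M['m00'],158+M['m01']/M['m00'],153))
# held shelf: back top corners
a,b=onz(s,240+152/5,115+187/5,tz+9.4+5),onz(s,240+370/5,115+179/5,tz+9.4+5);print('held back top',a,b,(a+b)/2,'expected x',tx-0.1,'y',ty+25)
a,b=onz(s,240+158/5,115+325/5,tz+9.4-55),onz(s,240+377/5,115+318/5,tz+9.4-55);print('held front bottom',a,b,(a+b)/2,'y',ty-30)
# lower shelf front bottom corners in crop2 : top of back ~ z 90
a,b=ony(s,240+178/5,115+345/5,150),ony(s,240+368/5,115+335/5,150);print('lower',a,b)
E
```

```text
slot px 277.961038961039 154.3262987012987 41.0 [455.47347808 155.         170.81000072] [455.49075331 154.740637  ]
[  0   0   0   0   0   0  40 163 223 161  29   0   0   0   0   0] [  0   0   0  33  76  75  57  53  54 106 146  16   0   0   0]
slot px 305.55128205128204 152.84358974358975 44.0 [535.3524951  155.         170.89539797] [535.34877014 154.85719121]
[  0   0   0   0   0   0 157 219 236 153  15   0   0   0   0   0] [  0   0  88  81  90  90  84  81 136 130   0   0   0   0   0]
catch 292.75 165.54166666666666 [495.7605016  153.         128.48362698]
held back top [437.70392539 119.64114078 204.58485572] [557.90544467 116.40578317 204.58485572] [497.80468503 118.02346198 204.58485572] expected x 496.17394744291335 y 109.28194311846494
held front bottom [436.0212738   72.91017833 144.58485572] [557.55646185  68.38771514 144.58485572] [496.78886782  70.64894674 144.58485572] y 54.28194311846494
lower [439.08053325 150.          62.59473501] [556.47638834 150.          61.99575214]
```

Slots: spacing 79.9 mm (nominal 80), centre x≈495.4, and the catch reads 495.8. The held shelf shows a side camera bias of about +1 mm, so the centre should be near x≈494.8 and the plate at y≈152–155. I'm lining up there, short of contact.

Call:
move_arm(
  rows=[
    [[-1.4,0,6,0,-1],[-1.4,0,12.5,0,-1],[-1.4,-8,12.5,0,-1],[-1.4,-16,12.5,0,-1],[-1.4,-22,12.5,0,-1],[-1.4,-22,12.5,0,-1]],
  ],
)

```text
time_s: 5.72
eef_pos: [494.9, 106.8, 177.8]
ee_rot: [0.0, 1.0, 0.0, 0.001]
force: [0.7, -0.1, -3.4]
grip_width: 0.103
```

Call:
move_arm(
  rows=[
    [[0,-1.5,0,0,-1],[0,-3,0,0,-1],[0,-4.5,0,0,-1],[0,-6,0,0,-1],[0,-6,0,0,-1]],
  ],
)

```text
time_s: 6.35
eef_pos: [494.9, 112.9, 177.8]
ee_rot: [0.001, 1.0, 0.0, 0.001]
force: [0.4, -0.1, -3.7]
grip_width: 0.099
```

Call:
move_arm(
  rows=[
    [[0,-1,0,0,-1],[0,-2,0,0,-1],[0,-3,0,0,-1],[0,-3,0,0,-1]],
  ],
)

```text
time_s: 6.85
eef_pos: [494.9, 116.0, 177.7]
ee_rot: [0.0, 1.0, 0.0, 0.001]
force: [-0.5, 0.8, -2.8]
grip_width: 0.106
```

Call:
move_arm(
  rows=[
    [[0,-1,0,0,-1],[0,-2,0,0,-1],[0,-3,0,0,-1],[0,-3,0,0,-1]],
  ],
)

```text
time_s: 7.35
eef_pos: [494.9, 119.0, 177.8]
ee_rot: [0.0, 1.0, 0.0, 0.001]
force: [-0.2, 0.6, -2.2]
grip_width: 0.106
```

Call:
move_arm(
  rows=[
    [[0,-1,0,0,-1],[0,-2,0,0,-1],[0,-2,0,0,-1]],
  ],
)

```text
time_s: 7.72
eef_pos: [494.9, 121.1, 177.7]
ee_rot: [0.001, 1.0, 0.0, 0.001]
force: [-0.1, 0.7, -2.9]
grip_width: 0.105
```

Call:
move_arm(
  rows=[
    [[0,-1,0,0,-1],[0,-2,0,0,-1],[0,-2,0,0,-1]],
  ],
)

```text
time_s: 8.1
eef_pos: [495.1, 122.1, 177.8]
ee_rot: [0.002, 1.0, 0.001, 0.001]
force: [0.3, -7.1, -2.9]
grip_width: 0.099
```

Contact came at TCP y≈121.7, so the plate is at 152 if the tabs are through and 162 if they butted. I'll test it by moving sideways: tabs inside the slots should hit the walls within about 3 mm.

Call:
move_arm(
  rows=[
    [[0,1,0,0,-1],[0,1,0,0,-1]],
  ],
)

```text
time_s: 8.35
eef_pos: [495.1, 121.2, 177.8]
ee_rot: [0.002, 1.0, 0.0, 0.001]
force: [0.4, 0.4, -2.4]
grip_width: 0.104
```

Call:
move_arm(
  rows=[
    [[0.7,0,0,0,-1],[1.4,0,0,0,-1],[2,0,0,0,-1],[2,0,0,0,-1]],
  ],
)

```text
time_s: 8.85
eef_pos: [497.1, 121.3, 177.8]
ee_rot: [0.001, 1.0, 0.0, 0.001]
force: [0.3, 0.6, -2.7]
grip_width: 0.105
```

Call:
move_arm(
  rows=[
    [[-1,0,0,0,-1],[-2,0,0,0,-1],[-3,0,0,0,-1],[-3,0,0,0,-1]],
  ],
)

```text
time_s: 9.35
eef_pos: [494.1, 121.2, 177.8]
ee_rot: [0.001, 1.0, 0.0, 0.001]
force: [0.1, 0.1, -2.0]
grip_width: 0.105
```

Call:
move_arm(
  rows=[
    [[-0.7,0,0,0,-1],[-1.5,0,0,0,-1],[-1.5,0,0,0,-1]],
  ],
)

```text
time_s: 9.72
eef_pos: [493.7, 121.1, 178.1]
ee_rot: [0.001, 1.0, 0.0, 0.003]
force: [5.8, 0.3, -5.9]
grip_width: 0.103
```

```bash
python3 - <<'E'
from h import *
w=cap('wrist','w4.png'); st=sense();print(st['eef_pos'],st['force'])
cv2.imwrite('pics/w4c.png',cv2.resize(w['color'][30:260,150:490],None,fx=2.3,fy=2.3,interpolation=cv2.INTER_CUBIC))
E
```

```text
[493.67113107 121.13888821 178.09792606] [ 6.67025133  0.4028429  -5.26265517]
```

View pics/w4c.png

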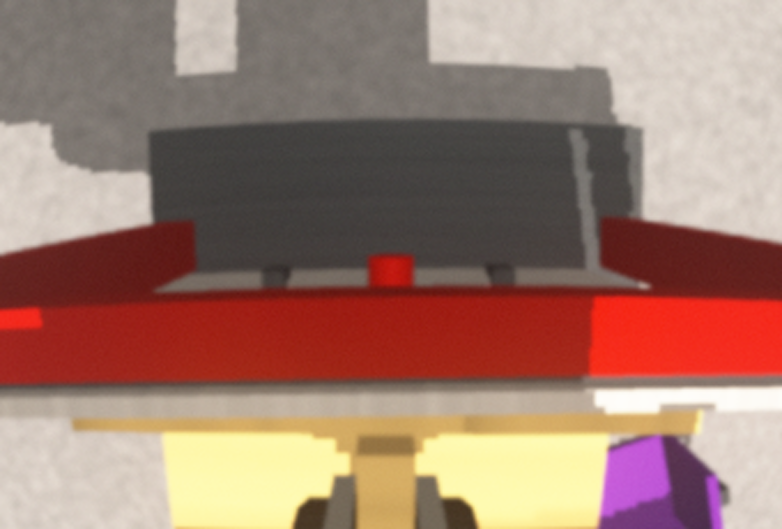

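A side wall is felt at x≈493.8 after about 3 mm of free play. In the wrist view the shelf back lies against the plate and dark tongues show behind it at crop (275,275) and (500,275), so the tabs are through. I'll centre, close the gap and hold briefly.

Call:
move_arm(
  rows=[
    [[1,0,0,0,-1],[1.8,0,0,0,-1],[1.8,-0.4,0.2,0,-1],[1.8,-0.6,0.2,0,-1],[1.8,-0.6,0.2,0,-1]],
  ],
)

```text
time_s: 10.4
eef_pos: [495.4, 121.6, 177.9]
ee_rot: [0.002, 1.0, 0.0, 0.003]
force: [0.1, -2.2, -1.8]
grip_width: 0.103
```

Call:
move_arm(
  rows=[
    [[0,0.2,1,0,-1],[0,0.2,2,0,-1],[0,0.2,3,0,-1],[0,0.2,3,0,-1]],
  ],
)

```text
time_s: 10.9
eef_pos: [495.4, 121.3, 174.8]
ee_rot: [0.002, 1.0, 0.0, 0.003]
force: [0.2, -1.8, -3.3]
grip_width: 0.102
```

Call:
move_arm(
  rows=[
    [[0,0,1,0,-1],[0,0,2,0,-1],[0,0,3,0,-1],[0,0,3,0,-1]],
  ],
)

```text
time_s: 11.4
eef_pos: [495.8, 120.7, 172.3]
ee_rot: [0.002, 1.0, 0.0, 0.003]
force: [-0.1, -6.3, 1.7]
grip_width: 0.105
```

Call:
move_arm(
  rows=[
    [[0,0,1,0,-1],[0,0,2,0,-1],[0,0,3,0,-1],[0,0,3,0,-1]],
  ],
)

```text
time_s: 11.9
eef_pos: [496.5, 120.4, 170.3]
ee_rot: [0.003, 1.0, 0.001, 0.004]
force: [-1.9, -5.0, 6.4]
grip_width: 0.107
```

Call:
move_arm(
  rows=[
    [[-0.5,0,1,0,-1],[-1,0,2,0,-1],[-1,0,3,0,-1],[-1,0,3,0,-1]],
  ],
)

```text
time_s: 12.4
eef_pos: [496.2, 120.4, 167.7]
ee_rot: [0.003, 1.0, 0.001, 0.006]
force: [3.3, -2.8, 3.7]
grip_width: 0.106
```

Call:
move_arm(
  rows=[
    [[0,0,1,0,-1],[0,0,2,0,-1],[0,0,3,0,-1],[0,0,3,0,-1]],
  ],
)

```text
time_s: 12.9
eef_pos: [495.3, 120.7, 163.5]
ee_rot: [0.002, 1.0, 0.0, 0.004]
force: [-0.4, -0.5, -4.1]
grip_width: 0.106
```

Call:
move_arm(
  rows=[
    [[0,0,1,0,-1],[0,0,2,0,-1],[0,0,2,0,-1]],
  ],
)

```text
time_s: 13.28
eef_pos: [495.1, 121.0, 161.8]
ee_rot: [0.002, 1.0, 0.0, 0.004]
force: [-1.8, 0.1, 3.6]
grip_width: 0.102
```

Call:
move_arm(
  rows=[
    [[0,0,0.7,0,-1],[0,0,1.5,0,-1],[0,0,1.5,0,-1]],
  ],
)

```text
time_s: 13.65
eef_pos: [495.2, 121.0, 161.5]
ee_rot: [0.002, 1.0, 0.0, 0.004]
force: [-4.3, -1.1, 12.3]
grip_width: 0.103
```

Call:
move_arm(
  rows=[
    [[0,0,0.8,0,-1],[0,0,1.6,0,-1],[0,0,1.6,0,-1]],
  ],
)

```text
time_s: 14.02
eef_pos: [495.4, 121.1, 161.4]
ee_rot: [0.002, 1.0, 0.0, 0.005]
force: [-5.2, -1.2, 14.7]
grip_width: 0.105
```

```bash
python3 - <<'E'
from h import *
s=cap('side','s3.png');w=cap('wrist','w5.png'); st=sense();print(st['eef_pos'],st['force'])
r=lambda i,x,y,w,h,k:cv2.resize(i[y:y+h,x:x+w],None,fx=k,fy=k,interpolation=cv2.INTER_CUBIC)
o=np.zeros((520,800,3),np.uint8);o[:,:400]=r(s['color'],250,125,80,104,5);o[:300,400:]=r(w['color'],235,100,160,120,2.5)
cv2.imwrite('pics/c3.png',o)
E
```

```text
[495.4170833  121.07495008 161.43509153] [-5.35449404 -1.60564059 15.02796552]
```

View pics/c3.png

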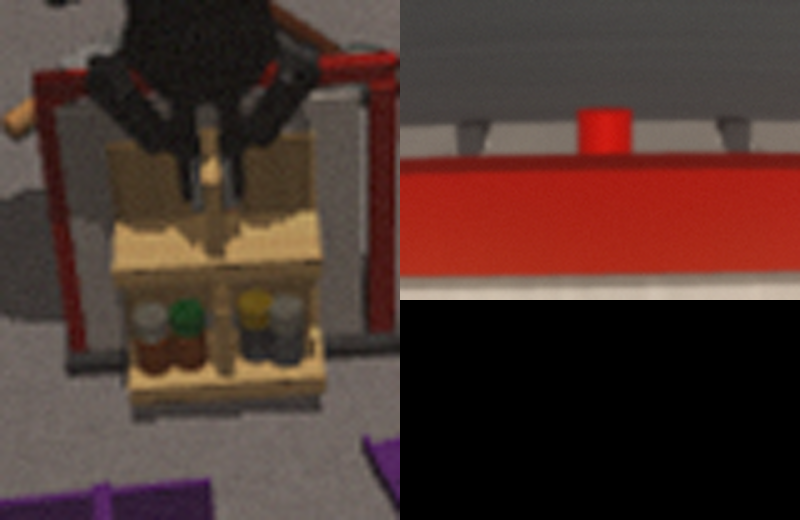

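```bash
python3 - <<'E'
from h import *
w=cap('wrist');w['fish']=1
c5=w['xyz'].copy(); st=sense()
def tip(f):
    im=cv2.imread(f);h=cv2.cvtColor(im,cv2.COLOR_BGR2HSV);m=cv2.inRange(h,(0,150,80),(8,255,255))
    r=m[120:175,305:345]; cols=(r>0); 
    tops=[120+np.nonzero(cols[:,k])[0].min() for k in range(40) if cols[:,k].any()]
    return sorted(tops)[:16]
print(tip('pics/w4.png'),tip('pics/w5.png'))
v5=np.median(tip('pics/w5.png')[:12]);v4=np.median(tip('pics/w4.png')[:12])
for z in (124,128,132):
    y5=onz(w,320,v5,z)[1]
    w4=dict(w);w4['xyz']=c5+np.array([493.67,121.14,178.10])-np.array(st['eef_pos']);print(z,y5,onz(w4,320,v4,z)[1])
E
```

```text
[np.int64(140), np.int64(140), np.int64(140), np.int64(140), np.int64(140), np.int64(140), np.int64(140), np.int64(141), np.int64(141), np.int64(141), np.int64(141), np.int64(141), np.int64(141), np.int64(141), np.int64(141), np.int64(141)] [np.int64(143), np.int64(143), np.int64(143), np.int64(143), np.int64(143), np.int64(143), np.int64(143), np.int64(143), np.int64(143), np.int64(143), np.int64(143), np.int64(143), np.int64(143), np.int64(143), np.int64(143), np.int64(143)]
124 174.10398047541776 174.3195474890813
128 174.51194670689057 174.68839505631783
132 174.91991293836338 175.05724262355434
```

The catch's rear end is at the same y (174.5 vs 174.7) as before engagement, so it has sprung out. The shelf sits on a hard stop at grip z≈171, nominal 170. I'll take off the push, release and withdraw upward.

Call:
move_arm(
  rows=[
    [[0,0,0,0,-1],[0,0,0,0,-1],[0,0,0,0,-0.6],[0,0,0,0,-0.3],[0,0,0,0,0],[0,0,0,0,0],[0,0,0,0,0]],
  ],
  squeeze=20,
)

```text
time_s: 15.05
eef_pos: [495.4, 121.1, 161.4]
ee_rot: [0.002, 1.0, 0.0, 0.005]
force: [1.0, -0.6, -0.9]
grip_width: 0.498
```

Call:
move_arm(
  rows=[
    [[0,0,-10,0,0],[0,0,-30,0,0],[0,5,-60,0,0],[0,30,-100,0,0],[0,60,-120,0,0],[0,90,-120,0,0],[0,110,-120,0,0],[0,110,-120,0,0],[0,110,-120,0,0]],
  ],
)

```text
time_s: 16.18
eef_pos: [494.3, 12.1, 282.1]
ee_rot: [0.002, 1.0, 0.0, 0.005]
force: [-0.1, -0.2, -0.3]
grip_width: 0.499
```

```bash
python3 - <<'E'
from h import *
s=cap('side','s4.png');w=cap('wrist','w6.png'); st=sense();print(st['eef_pos'],st['force'],st['grip_width'],st['time_s'])
r=lambda i,x,y,w,h,k:cv2.resize(i[y:y+h,x:x+w],None,fx=k,fy=k,interpolation=cv2.INTER_CUBIC)
o=np.zeros((520,800,3),np.uint8);o[:,:400]=r(s['color'],250,125,80,104,5);o[:300,400:]=r(w['color'],210,0,240,180,5/3)
cv2.imwrite('pics/c4.png',o)
E
```

```text
[494.32127968  12.24455532 281.947815  ] [0.36752462 0.44650473 0.27883278] 0.496714772558769 16.275
```

View pics/c4.png

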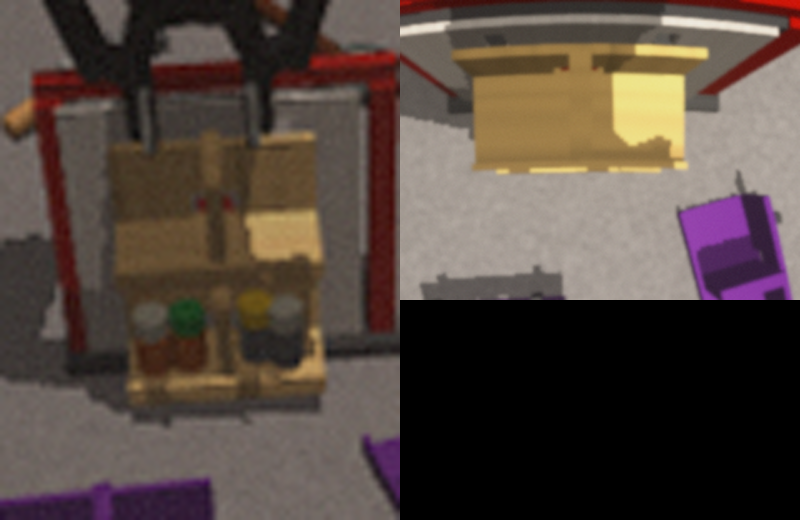

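The shelf hangs free with the red catch showing through its window on both sides of the divider. One numeric check, then I hand it in.

```bash
python3 - <<'E'
from h import *
w=cap('wrist');w['fish']=1
f=lambda a,b,z:onz(w,210+(a-400)*.6,b*.6,z)
a,b=f(455,51,176),f(707,47,176);print('back top rear',a,b,np.linalg.norm(a-b),'expect y~152, x~495')
a,b=f(474,171,116),f(688,168,116);print('front bottom',a,b,np.linalg.norm(a-b),'expect y~92')
st=sense();print(st['force'],st['time_s']); print(ctrl.finish_job())
E
```

```text
back top rear [436.74200195 149.79430963 176.        ] [555.25556609 152.64633417 176.        ] 118.54787610324435 expect y~152, x~495
front bottom [434.57134724  92.74453639 116.        ] [559.32090067  94.94666769 116.        ] 124.76898838729625 expect y~92
[-0.32880927 -0.05612553 -0.9142967 ] 16.325
the job is handed in; nothing more can be done
None
```

The plywood shelf is hung on the upper slots, released, and the job is handed in at about 16 s of the 72 s allowed. No verdict was reported.

- **Getting it there:** I gripped the shelf by its centre divider and squared it to the rack. I fed the tabs in at the slot position measured from the side camera.
- **Tabs through the slots:** The back met the plate at about 7 N. A sideways feel gave about 3 mm of free play and then a slot wall on one side. The tongues also showed behind the plate.
- **Pushing down:** I pushed down in small steps. The highest reading was about 15 N, roughly 18 N at the shelf allowing for its weight. There was a snap, then a hard stop.

**Last checks**
- At the stop, the grip point was at z ≈ 171 mm, against a nominal 170 mm.
- The back's rear face measured at y ≈ 150–153 mm, with the plate at about 152 mm.
- The shelf centre was at x ≈ 496 mm, with the slot centre at about 495 mm.
- The catch's rear end was back where it stood before the shelf touched it, to within 0.2 mm, and red shows through the window on both sides of the divider.
- The gripper was clear, with about 1 N or less on the tool.

**What disagreed:** The measured shelf widths were 118.5 and 124.8 mm instead of 120 mm. The back's line also showed about 1.4° of yaw, which I put down to rough pixel picking. I did not measure the shelf's tilt separately, and I did not re-measure the bystanders; no move went near them.

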